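# Change over a float ball at the marking machine

### The job

Take the freshly marked float ball out from under the head of the marking machine, lower it gently to the bottom of the deep pot and let go; then move the blank float ball from its stand into the empty nest under the head, seated in the cup. The balls are thin-walled and dent easily: never drop, knock or press them against the pot or the machine, keep the pot standing where it is, and leave the ring stack, the foot switch and the shallow dish alone.

Things in the scene. Friction and masses are not known exactly. Their poses are not given: they have to be found in the camera images.
- marked_float: Hollow stainless steel ball with a fine dark weld seam, 46 mm in diameter, about 80 g. It starts in the nest cup of the marking machine, under the head. Origin at the ball's centre; its axes mean nothing.
- blank_float: A ball exactly like the marked one (46 mm, about 80 g), starting in the cup of the supply stand. Origin at the ball's centre; its axes mean nothing.
- marker: Black bench-top marking machine, fixed. Origin: centre of the underside of its bed (300 by 200 by 25 mm high); x axis points from its open front to the column at the back, y to its left, z up. Column 70 (x) by 100 mm, from x = 70 to 140 mm, 450 mm high, hand wheel on top. The nest stands at x = -80 mm, y = 0, under the front of the head.
- nest (a point): Centre of a ball seated in the machine's nest: machine x = -80 mm, y = 0, 89 mm above the bench. The nest is a white cup, 33 mm outer and 26 mm inner diameter, rim 70 mm above the bench (19 mm below this point), on a slim 25 mm post on a 56 mm disc on the bed. Axes as the machine's.
- head_edge (a point): Middle of the lower front edge of the machine's head (110 mm wide, from the column forward to x = -95 mm, 230 to 340 mm above the bench). It overhangs the nest's axis by 15 mm, so the nest is reached only from the front with the tool tilted. A 12 mm stylus hangs at machine x = -74 mm down to 214 mm. Axes as the machine's.
- stand_seat (a point): Centre of a ball seated in the supply stand: a fixed stand with the same white cup (33 mm outer, 26 mm inner diameter, rim 42 mm above the bench, 19 mm below this point) on a 25 mm post, round foot 70 mm in diameter. Nothing overhangs it.
- pot: Deep round aluminium pot, loose, about 0.8 kg, 144 mm outer diameter, 78 mm high, wall 3 mm, bottom 5 mm thick, no handles. Origin: centre of its underside; z up.
- pot_floor (a point): Centre of the pot's inner floor, 5 mm above the bench. The rim is 73 mm above this point; inner diameter 138 mm.
- flanges: Bystander: stack of three steel rings, 100 mm in diameter, 72 mm high. Origin: centre of its underside.
- switch: Bystander: grey foot switch, 80 by 100 mm, 38 mm high. Origin: centre of its underside.
- dish: Bystander: shallow aluminium dish, 104 mm in diameter, 22 mm high, not the pot. Origin: centre of its underside.
Mind the look-alikes: they are no part of the job. Leave any brown look-alike of the marked_float alone. Leave any yellow look-alike of the blank_float alone.

How it is judged (in metres and radians):
On the way, in this order (a step that is already met when the one before it is completed fails the run):
1. the marked ball lies on the bottom of the pot, let go and at rest (horizontal distance between marked_float and pot_floor below 0.055 m and height (world z) of marked_float below 0.036 m and linear speed of marked_float below 0.03 m/s and contact force between the fingers and marked_float below 0.1 N), for 0.2 s.
2. then the blank ball sits in the machine's nest, let go (distance between blank_float and nest below 0.004 m and contact force between the fingers and blank_float below 0.1 N), for 0.2 s.
At the end, for the whole second after the job is handed in: The marked ball lies at rest on the pot's floor (its centre lower than 36 mm above the bench and within 55 mm of the pot's axis), the pot upright (within 0.05 rad); the blank ball is at rest in the machine's nest, its centre within 4 mm of the nest point (horizontal distance between marked_float and pot_floor below 0.055 m and height (world z) of marked_float below 0.036 m and distance between blank_float and nest below 0.004 m and linear speed of each of marked_float, blank_float below 0.03 m/s and angle between pot's own z axis and vertical below 0.05 rad); the robot touches nothing.
It fails at once if the marked ball presses the pot with more than 20 N (contact force between marked_float and pot above 20 N).
It fails at once if a ball is dropped: inside the pot the marked ball, or within 30 mm of the nest point the blank ball, moves faster than 0.5 m/s (a fall of 13 mm) ((horizontal distance between marked_float and pot_floor below 0.06 m and height (world z) of marked_float below 0.08 m and linear speed of marked_float above 0.5 m/s) or (distance between blank_float and nest below 0.03 m and linear speed of blank_float above 0.5 m/s)).
It fails at once if a ball strikes or presses the machine with more than 30 N (contact force between any of marked_float, blank_float and marker above 30 N).
It fails at once if the pot is pushed more than 20 mm from its place (distance of pot from where it was at the start of the episode above 0.02 m).
It fails at once if a bystander (rings, foot switch, dish) is moved more than 15 mm (distance of any of flanges, switch, dish from where it was at the start of the episode above 0.015 m).
It also fails if it takes over 69 s, if anything falls off the work surface, if the arm or the gripper's body presses on something with over 40 N, if the wrist force passes 120 N, or if a joint passes its speed limit or range.

### The arm

A 6-joint arm with a two-finger parallel gripper is mounted at the origin on the work surface. World frame = base frame: x ahead of the robot, y to its left, z up, the work surface at z = 0. Lengths are in mm, angles in rad, forces in N, time in s.
With the tool pointing down it reaches from about 350 to 975 mm from the base axis. Payload 7.1 kg.
Tool frame: the origin (TCP) lies on the front face of the gripper's body, between the roots of the fingers; the fingertips stand 80 mm ahead of it and the grasp point (between the pads) lies 61 mm ahead of it (env.tips_ahead is the distance from the TCP to the fingertips, in mm); z points along the fingers, y is the line along which they close (so a half turn about z gives the same grasp; the last joint's range is limited). The gripper opens to 88 mm and grips with 3 to 60 N. Pads are 20 mm wide; open, the fingers measure 115 mm over their backs; the gripper's body (75 mm by 178 mm) begins 61 mm behind the grasp point.
Start: joints at [-1.141, 0.423, 1.63, -0, 1.089, -0.019], TCP at [271.193, -563.081, 302.675] pointing down, gripper open.
Joint ranges: [-3, 3], [-0.9, 2.11], [0.09, 2.58], [-1.31, 4.45], [0.11, 2.69], [-2.54, 2.54]. Speed limits (rad/s): [2.39, 2.39, 3.01, 3.14, 3.14, 3.14].

### API

Orientations are given as a unit quaternion [x, y, z, w].
In Python, from station import env, set_gripper, viewer, workorder gives the robot as it stands. Calls block until the motion is done:
- env.reach(position, orientation): joint-space move of the TCP to a pose.
- env.move_l(position, rot=None, rate=150, f_stop=None): straight line of the TCP; rot=None keeps the orientation; rate is the mean speed in mm/s. With f_stop (N) it stops when the force on the tool has changed by that much, and returns True; else False.
- env.move_joints(angles): joint-space move.
- set_gripper(opening): finger opening in mm; the grip force is fixed at half the most; returns when the fingers have stopped.
- env.hold(seconds).
- env.ik(position, orientation): joint angles nearest the present ones, or None.
- env.read_state(): the state.
- viewer.camera(name): name is "side" or "top" or "wrist"; returns the picture (384x512x3 uint8, blue, green, red); there is no depth.
- viewer.camera_params(name): a dict with "fx", "fy", "cx", "cy" (pixels), "pose" (4x4, takes a point from camera to world coordinates); the wrist camera has in their place "tool_from_camera" (4x4, takes a point from camera to tool coordinates, whose origin is the TCP and whose axes are the flange's). Camera axes: x right, y up, looking along -z (the intrinsics and any distortion apply to the point x, -y, -z); pixel columns grow to the right and rows downward; lengths in mm; the calibration is good to about 2 mm. A picture is of the moment at which its call begins: read the wrist's pose just before it. camera_params takes no time and is no camera call.
A pose or a line that the arm cannot do raises env.IKError and nothing moves.
- workorder.sign_off(): hands the job in; it is judged then, once.
The state is a dict: "time_s": time; "qpos": joint angles; "dq": joint speeds; "tau": joint torques, N m; "tool_pos": TCP position; "orientation": TCP orientation; "force": force on the tool from outside, world axes, zero at the start; "wrist_torque": the same for the moment, N m; "width": finger opening in mm; "grip_force": force on a finger pad.
Only numpy, scipy, OpenCV 4.12 (cv2) and the standard library are available. Lean on these libraries where they do the work, as an engineer would, in place of code of your own. Each camera call takes 0.05 s, during which the arm holds its last target. There are 200 camera calls.

## Working session

There is one attempt and no reset: what is moved stays moved. The work goes in short steps, each a Python script; the robot and the scene stay as the last script left them, time stands still between calls to the robot, and variables do not carry over. Pictures are saved under pics/ and viewed, at most 10 in all, crops included, and the job is handed in when it is done.

```bash
ls; mkdir -p pics; python3 - <<'E'
from station import env, viewer
import cv2, numpy as np
np.set_printoptions(precision=4,suppress=True)
for n in ("side","top"):
    im=viewer.camera(n); cv2.imwrite(f"pics/{n}0.png",im)
    p=viewer.camera_params(n); print(n,{k:(np.array(v) if k=='pose' else v) for k,v in p.items()})
print(viewer.camera_params("wrist"))
a=cv2.imread("pics/top0.png"); cv2.imwrite("pics/top0b.png",cv2.resize(a,(800,600),interpolation=cv2.INTER_CUBIC))
a=cv2.imread("pics/side0.png"); cv2.imwrite("pics/side0b.png",cv2.resize(a,(800,600),interpolation=cv2.INTER_CUBIC))
s=env.read_state(); print(s)
E
```

```text
pics
side {'fx': 403.7037356829191, 'fy': 403.7037356829191, 'cx': 248.28905805079708, 'cy': 189.48063423525247, 'pose': array([[ -0.8945,   0.2817,  -0.3472, 122.2766],
       [ -0.4468,  -0.5328,   0.7187, 907.3676],
       [  0.0175,   0.798 ,   0.6024, 946.3536],
       [  0.    ,   0.    ,   0.    ,   1.    ]])}
top {'fx': 407.8788410187533, 'fy': 407.8788410187533, 'cx': 255.2690458375906, 'cy': 191.26499749863518, 'pose': array([[   0.0193,    0.9741,   -0.2252,  343.9897],
       [  -0.9998,    0.0177,   -0.009 ,  -55.1409],
       [  -0.0048,    0.2253,    0.9743, 1146.1278],
       [   0.    ,    0.    ,    0.    ,    1.    ]])}
{'fx': 321.856341849807, 'fy': 321.856341849807, 'cx': 250.44951866957408, 'cy': 194.1842590359705, 'tool_from_camera': array([[  0.0009,   0.9522,   0.3053,  84.1518],
       [  1.    ,  -0.0005,  -0.0013,  -0.2005],
       [ -0.0011,   0.3053,  -0.9522, -83.272 ],
       [  0.    ,   0.    ,   0.    ,   1.    ]])}
{'time_s': 0.1, 'qpos': array([-1.141 ,  0.4238,  1.6306,  0.    ,  1.0886, -0.019 ]), 'dq': array([-0.0003, -0.0007, -0.0007,  0.0005, -0.0006, -0.0014]), 'tau': array([ -0.0005, -54.5618, -27.4319,   0.0646,   0.0189,  -0.    ]), 'tool_pos': array([ 271.0421, -562.7184,  301.9674]), 'orientation': array([ 0.9749,  0.2225, -0.0001, -0.0007]), 'force': array([-0.075 , -0.7937, -0.2299]), 'wrist_torque': array([ 0.0556, -0.0335, -0.    ]), 'grip_force': 0.0, 'width': 87.83292260413427}
```

View pics/top0b.png

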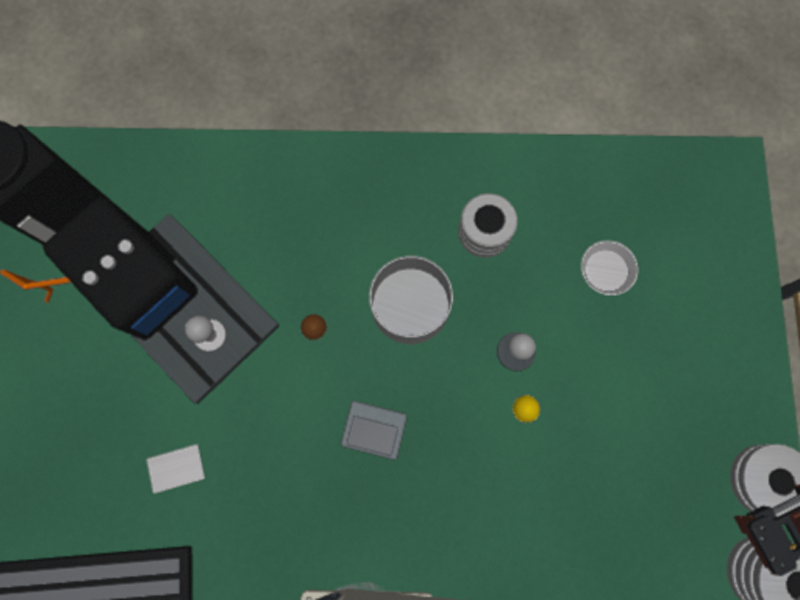

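View pics/side0b.png

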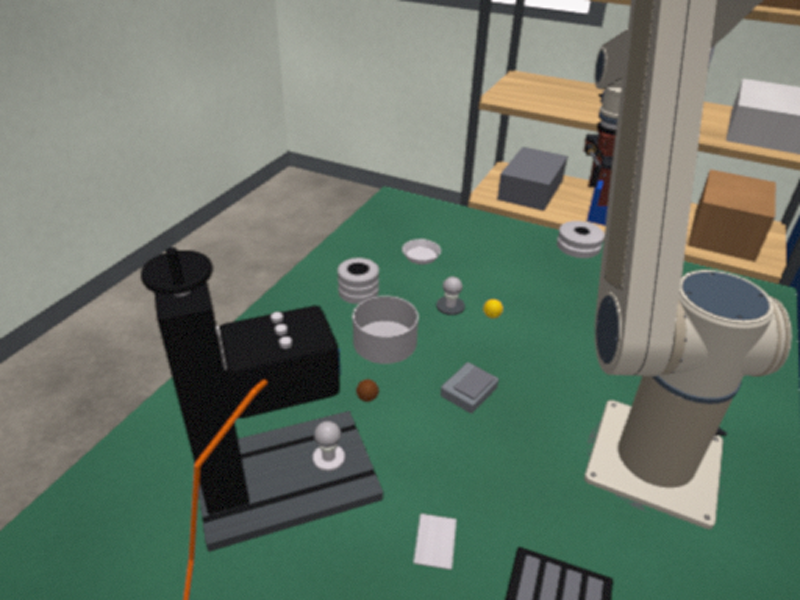

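The top view (800-wide pixels) shows:
- Two steel grey balls: (199,329) on the white nest under the head, and (522,347) on the supply stand.
- Two look-alikes on the bench: brown at (313,326) and yellow at (526,408).
- The pot at (411,298), the dish at (610,268), the rings at (489,222) and the switch at (375,430).

In the side view the balls are at (327,434) on the nest and (452,285) on the stand. The marked ball is the grey one in the nest and the blank is the grey one on the stand. The brown and yellow ones lie off the cups, so I'll leave them alone.

```bash
cat > h.py <<'E'
import cv2, numpy as np
from station import env, viewer, set_gripper
from scipy.spatial.transform import Rotation as R
np.set_printoptions(precision=3,suppress=True)
def ray(n,uv):
    p=viewer.camera_params(n); T=np.array(p['pose'])
    d=np.array([(uv[0]-p['cx'])/p['fx'],-(uv[1]-p['cy'])/p['fy'],-1.])
    return T[:3,3],T[:3,:3]@d
def plane(n,uv,z):
    o,d=ray(n,uv); return o+d*(z-o[2])/d[2]
def tri(a,b):
    (o1,d1),(o2,d2)=ray('top',a),ray('side',b)
    s=np.linalg.lstsq(np.stack([d1,-d2],1),o2-o1,rcond=None)[0]
    p,q=o1+d1*s[0],o2+d2*s[1]; return (p+q)/2,np.linalg.norm(p-q)
E
python3 - <<'E'
from h import *
T=cv2.imread('pics/top0.png');S=cv2.imread('pics/side0.png')
def circ(im,c,r0,r1,h=16):
    x,y=int(c[0])-h,int(c[1])-h
    g=cv2.cvtColor(im[y:y+2*h,x:x+2*h],cv2.COLOR_BGR2GRAY)
    g=cv2.resize(g,None,fx=6,fy=6,interpolation=cv2.INTER_CUBIC)
    k=cv2.HoughCircles(g,cv2.HOUGH_GRADIENT_ALT,1.5,20,param1=150,param2=.6,minRadius=r0*6,maxRadius=r1*6)
    if k is None: return []
    return [((a+.5)/6+x-.5,(b+.5)/6+y-.5,r/6) for a,b,r in k[0][:,:3]]
for n,a,b,z in (('marked',(127,210),(209,278),89),('blank',(334,222),(290,182),61)):
    A=circ(T,a,6,12);B=circ(S,b,6,13); print(n,np.array(A),np.array(B))
    for k in A: print(' top plane',plane('top',k,z))
    for k in B: print(' side plane',plane('side',k,z))
    if A and B: print(' tri',tri(A[0],B[0]))
for k in circ(T,(263,189),24,29,40): print('pot',k,plane('top',k,78),'floorcand',plane('top',k,5))
e=lambda u,v:plane('top',(u/1.5625-.18,v/1.5625-.18),25)
for p in ((168,215),(278,325),(197,402)): print('bed corner',e(*p))
W=[cv2.resize(T[170:260,80:200],(480,360),interpolation=cv2.INTER_CUBIC),cv2.resize(T[190:235,305:365],(480,360),interpolation=cv2.INTER_CUBIC)][0]
a=cv2.resize(T[125:260,80:180],(400,540),interpolation=cv2.INTER_CUBIC);b=cv2.resize(T[150:270,225:325],(400,480),interpolation=cv2.INTER_CUBIC)
b=cv2.copyMakeBorder(b,0,60,0,0,0)
cv2.imwrite('pics/crop1.png',np.hstack([a,cv2.copyMakeBorder(b,0,0,0,0,0)]))
print(W.shape)
E
```

```text
marked [[125.833 210.583   8.161]] [[209.333 276.333   7.308]]
 top plane [529.86  294.649  89.   ]
 side plane [534.389 287.446  89.   ]
 tri (array([529.683, 292.632,  96.307]), np.float64(2.2733128461694876))
blank [] []
pot (np.float32(263.58334), np.float32(191.08333), np.float32(26.062838)) [591.752 -67.641  78.   ] floorcand [608.685 -68.496   5.   ]
bed corner [756.351 389.492  25.   ]
bed corner [551.626 171.126  25.   ]
bed corner [412.674 303.956  25.   ]
(360, 480, 3)
```

View pics/crop1.png

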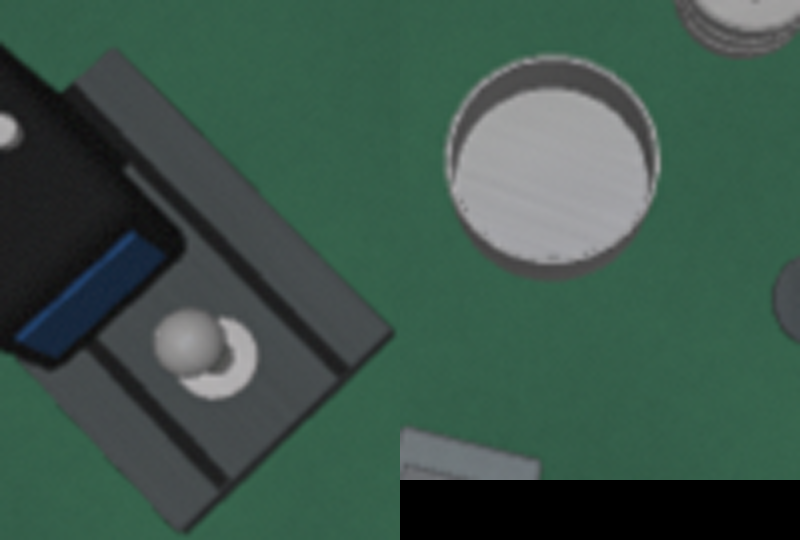

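The crop confirms the grey, seamed ball sits in the white nest under the black head with its blue front, centred at about (127,211) in raw top pixels. The Hough centre is about 1 px off. The pot rim is at (263.6,191.1), giving a pot position of (592,-68). Bed corners put the machine yaw at about 46.6° and the nest near (529,291). Next I'll measure the balls with masks and check IK.

```bash
cat >> h.py <<'E'
def blob(im,c,lo,hi,h=18,smax=45):
    """centre/radius of the grey blob near c"""
    x,y=int(c[0])-h,int(c[1])-h
    g=cv2.resize(im[y:y+2*h,x:x+2*h],None,fx=6,fy=6,interpolation=cv2.INTER_CUBIC)
    hsv=cv2.cvtColor(g,cv2.COLOR_BGR2HSV)
    m=cv2.inRange(hsv,(0,0,lo),(180,smax,hi))
    m=cv2.morphologyEx(m,cv2.MORPH_OPEN,cv2.getStructuringElement(cv2.MORPH_ELLIPSE,(41,41)))
    cs=cv2.findContours(m,cv2.RETR_EXTERNAL,cv2.CHAIN_APPROX_NONE)[0]
    if not cs: return None
    k=max(cs,key=cv2.contourArea); (a,b),r=cv2.minEnclosingCircle(k)
    return (a+.5)/6+x-.5,(b+.5)/6+y-.5,r/6
YAW=np.radians(46.6)
def tool(t,flip,yaw=YAW):
    """tool z tilted by t from down toward heading yaw; y horizontal"""
    mx=np.array([np.cos(yaw),np.sin(yaw),0]); z=np.sin(t)*mx-np.cos(t)*np.array([0,0,1.])
    y=np.array([-np.sin(yaw),np.cos(yaw),0])*flip
    return R.from_matrix(np.stack([np.cross(y,z),y,z],1))
def tcp(p,r,back=0): return np.array(p)-r.as_matrix()[:,2]*(61+back)
E
python3 - <<'E'
from h import *
T=cv2.imread('pics/top0.png');S=cv2.imread('pics/side0.png')
for n,a,b,z,lo in (('marked',(127,210),(209,278),89,88),('blank',(334,222),(290,182),61,105)):
    A=blob(T,a,lo,190);B=blob(S,b,lo,190);print(n,A,B)
    if A: print(plane('top',A,z))
    if B: print(plane('side',B,z))
    if A and B: print(tri(A,B))
N=(529,291,89)
for t in (30,40,45,50,60):
  for f in (1,-1):
    r=tool(np.radians(t),f)
    print(t,f,[env.ik(tcp(N,r,bk),r.as_quat()) for bk in (0,150)])
E
```

```text
marked (130.7650604248047, 212.41365432739258, 13.910212198893229) (206.83333333333334, 282.3333333333333, 13.705753326416016)
[525.215 281.204  89.   ]
[529.6   308.494  89.   ]
(array([535.014, 290.977,  64.794]), np.float64(11.638055848473144))
blank (334.5409456888835, 221.18627421061197, 7.834637959798177) None
[ 516.268 -259.36    61.   ]
30 1 [None, None]
30 -1 [array([ 0.382,  0.534,  2.072,  1.329,  0.217, -0.132]), array([0.304, 0.192, 2.154, 0.661, 0.408, 0.5  ])]
40 1 [array([0.342, 0.57 , 2.154, 2.202, 0.37 , 2.104]), None]
40 -1 [array([ 0.342,  0.57 ,  2.154,  2.202,  0.37 , -1.037]), array([ 0.215,  0.213,  2.292,  1.495,  0.372, -0.4  ])]
45 1 [array([0.321, 0.602, 2.189, 2.369, 0.499, 1.917]), array([0.165, 0.254, 2.354, 1.857, 0.461, 2.332])]
45 -1 [array([ 0.321,  0.602,  2.189,  2.369,  0.499, -1.225]), array([ 0.165,  0.254,  2.354,  1.857,  0.461, -0.809])]
50 1 [array([0.301, 0.643, 2.218, 2.461, 0.639, 1.801]), array([0.113, 0.318, 2.409, 2.083, 0.602, 2.047])]
50 -1 [array([ 0.301,  0.643,  2.218,  2.461,  0.639, -1.341]), array([ 0.113,  0.318,  2.409,  2.083,  0.602, -1.095])]
60 1 [array([0.263, 0.748, 2.258, 2.542, 0.933, 1.659]), array([0.007, 0.523, 2.489, 2.274, 0.961, 1.684])]
60 -1 [array([ 0.263,  0.748,  2.258,  2.542,  0.933, -1.482]), array([ 0.007,  0.523,  2.489,  2.274,  0.961, -1.457])]
```

```bash
cat >> h.py <<'E'
def snap(name):
    s=env.read_state(); im=viewer.camera('wrist'); cv2.imwrite(f'pics/{name}.png',im)
    p=viewer.camera_params('wrist'); M=np.eye(4); M[:3,:3]=R.from_quat(s['orientation']).as_matrix(); M[:3,3]=s['tool_pos']
    np.savez(f'pics/{name}.npz',pose=M@np.array(p['tool_from_camera']),k=[p['fx'],p['fy'],p['cx'],p['cy']]); return im
def wray(name,uv):
    d=np.load(f'pics/{name}.npz'); fx,fy,cx,cy=d['k']; T=d['pose']
    return T[:3,3],T[:3,:3]@np.array([(uv[0]-cx)/fx,-(uv[1]-cy)/fy,-1.])
def wplane(name,uv,z):
    o,d=wray(name,uv); return o+d*(z-o[2])/d[2]
def proj(name,P):
    d=np.load(f'pics/{name}.npz'); fx,fy,cx,cy=d['k']; c=np.linalg.inv(d['pose'])@np.append(P,1)
    return cx-fx*c[0]/c[2],cy+fy*c[1]/c[2]
def stat():
    s=env.read_state(); print('t',s['time_s'],s['tool_pos'],'w',s['width'],'g',s['grip_force'],'f',s['force'],flush=True)
E
python3 - <<'E'
from h import *
v=tool(0,1,0.); q=v.as_quat()
print([env.ik(p,tool(0,f,y).as_quat()) for p in ([516,-259,330],[592,-68,300]) for f,y in ((1,0.),(-1,0.),(1,1.57))])
y=np.arctan2(-259,516)+np.pi/2   # close direction radial -> q6 near 0
c=tool(0,1,y); 
# put the camera (tool x) off to the side and keep ball in view
env.reach([500,-259,330],c.as_quat()); a=snap('w_blank'); stat()
env.reach([430,-40,340],tool(0,1,y+.45).as_quat()); b=snap('w_mid'); stat()
r=tool(np.radians(50),1); env.reach(tcp((529,291,89),r,130),r.as_quat()); d=snap('w_nest'); stat()
print(env.read_state()['qpos'])
print(proj('w_blank',[516,-259,61]),proj('w_nest',[529,291,89]))
cv2.imwrite('pics/w1.png',cv2.resize(np.hstack([a,d]),(800,300),interpolation=cv2.INTER_AREA))
E
```

```text
[array([-0.486,  0.323,  1.713, -0.   ,  1.106, -2.057]), array([-0.486,  0.323,  1.713, -0.   ,  1.106,  1.085]), None, array([-0.134,  0.384,  1.698, -0.   ,  1.059, -1.705]), array([-0.134,  0.384,  1.698, -0.   ,  1.059,  1.436]), None]Traceback (most recent call last):
  File "<stdin>", line 7, in <module>
station.IKError: the arm cannot take that pose within its joint ranges
```

```bash
python3 - <<'E'
from h import *
v=tool(0,-1,0.).as_quat()
env.reach([516,-259,330],v); a=snap('w_blank'); stat()
env.reach([450,-50,340],v); b=snap('w_mid'); stat()
r=tool(np.radians(50),1); env.reach(tcp((529,291,89),r,130),r.as_quat()); d=snap('w_nest'); stat()
print(env.read_state()['qpos'])
print(proj('w_blank',[516,-259,61]),proj('w_nest',[529,291,89]))
cv2.imwrite('pics/w1.png',cv2.resize(np.hstack([a,d]),(800,300),interpolation=cv2.INTER_AREA))
E
```

```text
t 1.6083 [ 515.664 -259.822  329.908] w 87.6691417810418 g 0.0 f [ 0.019 -0.226 -0.07 ]
t 2.5417 [450.84  -51.033 340.184] w 87.65585443260112 g 0.0 f [ 0.063 -0.148  0.197]
t 4.4583 [429.02  184.581 212.012] w 87.7559744557716 g 0.0 f [-0.127  0.132 -0.427]
[0.144 0.367 2.388 2.157 0.607 1.991]
(np.float64(249.50860392869404), np.float64(169.58274451032307)) (np.float64(250.68587203940288), np.float64(189.44376862349264))
```

View pics/w1.png

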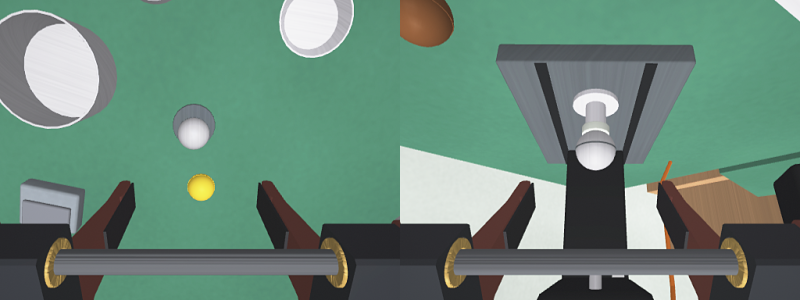

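Left, above the stand: the blank ball is at about (193,133), matching the top-view prediction, with the yellow look-alike below it at (201,187). Right, in front of the nest: the marked ball is at about (595,153), laterally central between the fingers, and the bed is symmetric, so the yaw is right. Next I'll refine the centres.

```bash
cat >> h.py <<'E'
def hough(im,c,r0,r1,h):
    x,y=int(c[0])-h,int(c[1])-h
    g=cv2.resize(cv2.cvtColor(im[y:y+2*h,x:x+2*h],cv2.COLOR_BGR2GRAY),None,fx=4,fy=4,interpolation=cv2.INTER_CUBIC)
    k=cv2.HoughCircles(g,cv2.HOUGH_GRADIENT_ALT,1.5,10,param1=150,param2=.6,minRadius=int(r0*4),maxRadius=int(r1*4))
    return [] if k is None else [((a+.5)/4+x-.5,(b+.5)/4+y-.5,r/4) for a,b,r in k[0][:,:3]]
E
python3 - <<'E'
from h import *
out=[]
for n,c,P in (('w_blank',(247,170),(516,-259,61)),('w_nest',(250,196),(529,291,89))):
    im=cv2.imread(f'pics/{n}.png'); o,_=wray(n,c); D=np.linalg.norm(np.array(P)-o); print(n,'exp r',321.86*23/D,'dist',D)
    for k in hough(im,c,14,34,42):
        print(np.array(k),wplane(n,k,P[2]),'range from r',321.86*23/k[2])
    x,y=int(c[0])-45,int(c[1])-45; z=cv2.resize(im[y:y+90,x:x+90],(400,400),interpolation=cv2.INTER_CUBIC)
    for k in hough(im,c,14,34,42): cv2.circle(z,(int((k[0]-x+.5)*400/90),int((k[1]-y+.5)*400/90)),int(k[2]*400/90),(0,0,255),1)
    out.append(z)
cv2.imwrite('pics/c2.png',np.hstack(out))
# perpendicular-ray intersection of top + wrist for the marked ball
o1,d1=ray('top',(127.0,210.6))
for k in hough(cv2.imread('pics/w_nest.png'),(250,196),14,34,42)[:1]:
    o2,d2=wray('w_nest',k); s=np.linalg.lstsq(np.stack([d1,-d2],1),o2-o1,rcond=None)[0]; print('tri',o1+d1*s[0],o2+d2*s[1])
print(plane('top',(127.0,210.6),89))
E
```

```text
w_blank exp r 20.45030757814376 dist 361.988687539923
[248.875 161.     28.   ] [ 525.783 -258.298   61.   ] range from r 264.38614
[247.375 171.125  19.443] [ 514.224 -256.603   61.   ] range from r 380.7416
w_nest exp r 25.87666350174143 dist 286.0793857562747
[250.75  192.25   25.326] [533.408 295.763  89.   ] range from r 292.29947
tri [529.416 290.716  91.594] [529.028 291.118  91.658]
[529.872 291.566  89.   ]
```

View pics/c2.png

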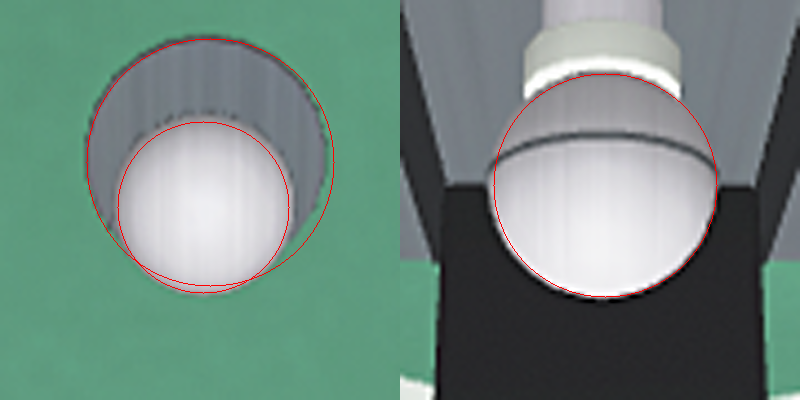

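Marked ball: wrist centre (250.2,192.1). Intersecting that ray with the top view gives (529.2,291,~90), which agrees with the known z of 89. Blank: (515,-258,61). The two estimates agree to about 2–3 mm, so I'll grasp the marked ball now.

```bash
python3 - <<'E'
from h import *
r=tool(np.radians(50),1); P=(529.2,291.0,89.5)
print(env.move_l(tcp(P,r,25),r.as_quat(),120)); 
print(env.move_l(tcp(P,r),None,60,f_stop=6)); stat()
set_gripper(52); snap('g1a'); stat()
set_gripper(44); env.hold(.2); a=snap('g1'); stat()
f0=env.read_state()['force']
p=env.read_state()['tool_pos']
env.move_l(tcp(P,r)+[0,0,12],None,40); stat()
env.move_l(tcp(P,r,130)+[0,0,12],None,150); b=snap('g1b'); stat()
cv2.imwrite('pics/w3.png',cv2.resize(np.hstack([cv2.imread('pics/g1a.png'),b]),(800,300),interpolation=cv2.INTER_AREA))
E
```

```text
False
False
t 6.05 [496.942 257.197 128.344] w 87.64479550017971 g 0.0 f [-0.206 -0.198 -0.233]
t 6.825 [497.102 257.043 128.742] w 52.16714003301788 g 0.0 f [-0.158  0.019 -0.163]
t 7.4083 [497.319 257.042 128.88 ] w 44.591198751117844 g 30.000406801700592 f [ 0.616 -1.334  1.982]
t 7.8583 [496.995 257.123 141.008] w 44.83613766623268 g 29.99984622001648 f [-0.222  0.534 -1.37 ]
t 8.925 [428.893 184.876 224.033] w 44.791451323294936 g 29.999783635139465 f [ 0.17  -0.24  -0.371]
```

View pics/w3.png

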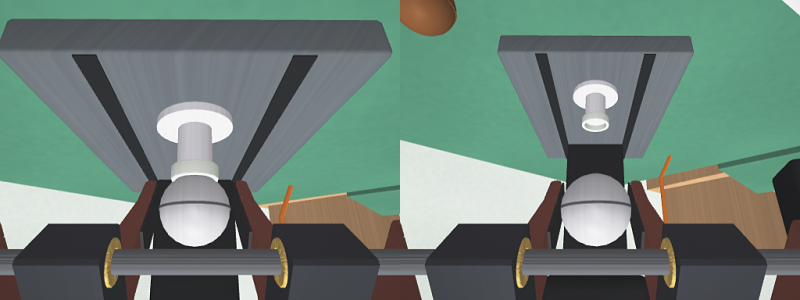

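The marked ball is held centrally at (596,209) and the nest is empty, with its cup at (595,122). Now to the pot.

```bash
python3 - <<'E'
from h import *
v=tool(0,-1,0.).as_quat()
for n in ('g1','g1b'):
    k=hough(cv2.imread(f'pics/{n}.png'),(250,268),38,50,60); print(n,np.array(k))
env.reach([470,0,320],v); stat()
env.reach([592,-68,240],v); stat()
env.move_l([592,-68,125],None,120); snap('p1')
print(env.move_l([592,-68,100],None,50)); env.hold(.2)
print(env.move_l([592,-68,89.5],None,15,f_stop=4)); stat()
env.hold(.2); set_gripper(50); env.hold(.1); stat()
set_gripper(62); s=env.read_state()['tool_pos']
env.move_l([592,-68,115],None,60); env.move_l([592,-68,200],None,150); b=snap('p2'); stat()
cv2.imwrite('pics/w4.png',cv2.resize(np.hstack([cv2.imread('pics/p1.png'),b]),(800,300),interpolation=cv2.INTER_AREA))
E
```

```text
g1 [[252.25  266.125  45.697]]
g1b [[253.938 268.375  46.836]]
t 10.75 [469.577   0.369 319.424] w 45.07226363726762 g 29.999810457229614 f [-0.358 -0.021 -0.38 ]
t 11.4333 [591.067 -67.58  239.634] w 45.018564598868544 g 29.999860525131226 f [ 0.194  0.888 -0.591]
False
True
t 14.025 [592.024 -68.012  91.079] w 45.02367224121694 g 30.000673234462738 f [-0.571  0.292  4.804]
t 14.65 [591.228 -67.904  90.328] w 49.77776789145919 g 0.0 f [ 0.217 -0.662 -0.09 ]
t 16.4 [591.267 -67.91  198.902] w 62.041532588671835 g 0.0 f [ 0.596  0.298 -1.329]
```

View pics/w4.png

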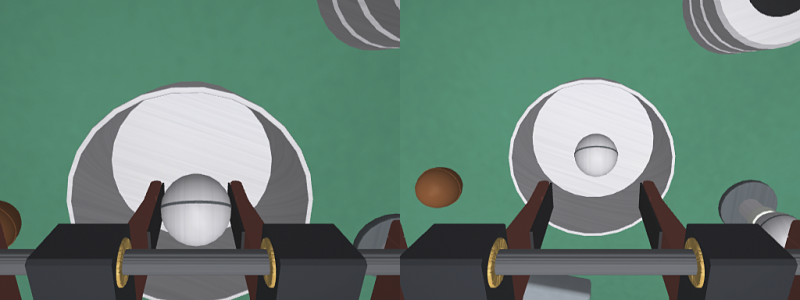

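The marked ball lies on the pot floor at (596,155), clear of the walls, and the fingers are out. Next is the blank on the stand, with a closer wrist check first.

```bash
python3 - <<'E'
from h import *
v=tool(0,-1,0.).as_quat()
for n in ('g1a','g1','g1b','p1'):
    k=hough(cv2.imread(f'pics/{n}.png'),(251,267),38,50,60); print(n,np.array(k))
env.reach([500,-150,240],v); set_gripper(88)
env.reach([515.2,-258,215],v); env.hold(.2); im=snap('s1'); stat()
c=proj('s1',[515.2,-258,61]); k=hough(im,c,27,40,50); print(c,[(np.array(q),wplane('s1',q,61)) for q in k])
z=im[int(c[1])-60:int(c[1])+60,190:310]; z=cv2.resize(z,(480,480)); 
for q in k: cv2.circle(z,(int((q[0]-190)*4),int((q[1]-int(c[1])+60)*4)),int(q[2]*4),(0,0,255),1)
cv2.imwrite('pics/s1c.png',z)
E
```

```text
g1a [[248.75  268.5    45.534]]
g1 [[252.125 266.25   45.719]]
g1b [[254.    268.5    46.876]]
p1 [[254.375 270.375  47.937]
 [250.25  271.125  43.791]]
t 18.3583 [ 515.293 -257.007  215.389] w 87.68173673904428 g 0.0 f [-0.267  0.112 -0.241]
(np.float64(251.4447605244601), np.float64(203.9971757349573)) [(array([249.75 , 204.375,  29.062], dtype=float32), array([ 514.884, -256.674,   61.   ]))]
```

View pics/s1c.png

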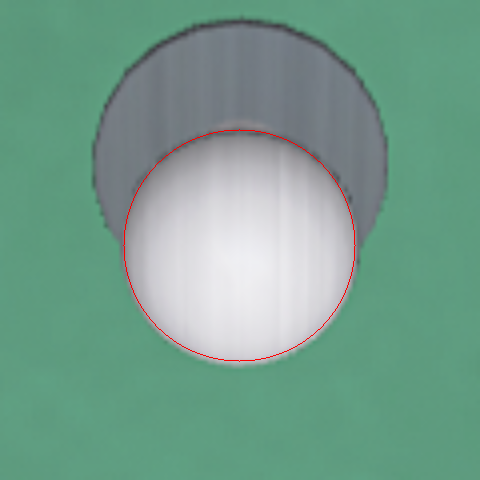

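The blank is confirmed at (515,-257): the circle fits at (249.8,204.4). I'll grasp it at the same depth as the marked ball, then compare both grips from the same pose in front of the nest.

```bash
python3 - <<'E'
from h import *
v=tool(0,-1,0.).as_quat(); B=[515,-257]
env.move_l(B+[150],None,100); print(env.move_l(B+[124],None,50,f_stop=6)); env.hold(.2); stat()
set_gripper(52); set_gripper(44); env.hold(.2); stat()
env.move_l(B+[140],None,50); env.move_l(B+[240],None,150); stat()
env.reach([470,0,320],v)
r=tool(np.radians(50),1); P=np.array((529.2,291.0,89.5))
env.reach(tcp(P,r,130)+[0,0,12],r.as_quat()); env.hold(.3); b=snap('g2b'); stat()
for n in ('g1b','g2b'):
    im=cv2.imread(f'pics/{n}.png'); g=cv2.cvtColor(im,cv2.COLOR_BGR2GRAY).astype(int)
    print(n,np.array(hough(im,(251,267),38,50,60)))
    print(' col251 top',g[215:232,251],'bottom',g[306:320,251]); print(' row290 L',g[290,200:222],'R',g[290,280:304])
A=[cv2.resize(cv2.imread(f'pics/{n}.png')[190:340,151:351],(800,600))[:, :] for n in ('g1b','g2b')]
cv2.imwrite('pics/cmp.png',np.hstack([cv2.resize(a,(400,300)) for a in A]))
E
```

```text
False
t 20.025 [ 515.192 -257.095  124.285] w 87.49435186714405 g 0.0 f [ 0.517 -0.476  0.444]
t 21.2833 [ 514.987 -256.864  124.053] w 44.962800206227534 g 30.000468492507935 f [-0.075  2.064  1.917]
t 22.5667 [ 514.506 -256.756  239.259] w 44.7354741789081 g 29.999842643737793 f [-0.577 -0.147 -0.995]
t 25.8 [428.78  184.717 224.38 ] w 45.120602898849 g 30.00004470348358 f [-0.018  0.637 -0.453]
g1b [[254.    268.5    46.876]]
 col251 top [ 41  40  40  40  39  33  68 122 138 137 138 141 143 144 145 146 148] bottom [241 240 240 240 240 240 241 246 245 131  26  38  54  76]
 row290 L [ 40  41  40  37  28  69 255 238 239 252   3 202 224 218 219 220 221 221
 220 220 222 222] R [221 220 219 218 217 217 215 212 207 201 209 234 238 237 244 255  35  29
  40  40  40  40  42  41]
g2b [[252.5   267.75   46.234]]
 col251 top [ 40  40  37  39  93 129  77  98 139 141 141 143 144 146 146 147 148] bottom [241 240 240 240 247 245  67  30  41  43  43  40  53  77]
 row290 L [ 40  41  40  37  27  70 255 239 241 255   0  25 116 211 228 223 224 226
 225 226 226 227] R [219 220 218 217 217 218 218 220 199 145 250 239 237 236 244 255  36  29
  39  41  41  40  40  40]
```

View pics/cmp.png

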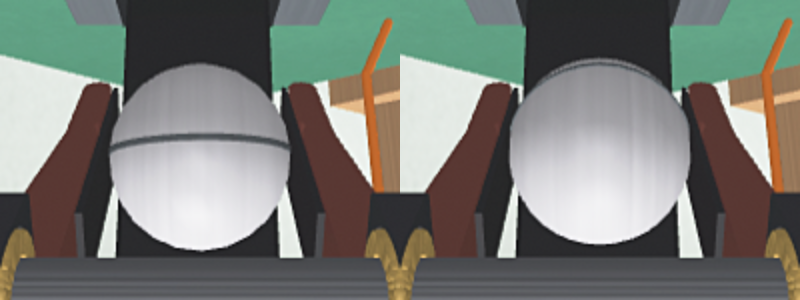

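The blank is held like the marked one, only about 2.5 px (1.3 mm) higher in the image. I'll correct by −1.35 mm along tool x and lower it into the cup with a force stop.

```bash
python3 - <<'E'
from h import *
r=tool(np.radians(50),1); P=np.array((529.2,291.0,89.5)); G=tcp(P,r)-1.35*r.as_matrix()[:,0]; Z=r.as_matrix()[:,2]; u=np.array([0,0,1.])
env.move_l(G-30*Z+12*u,None,120); env.move_l(G+12*u,None,50); env.move_l(G+4*u,None,25); env.hold(.3); stat()
print(env.move_l(G-.6*u,None,8,f_stop=3)); stat(); p=env.read_state()['tool_pos']
env.hold(.2); set_gripper(48); env.hold(.2); set_gripper(56); env.hold(.3); a=snap('n1'); stat()
k=hough(a,(251,267),38,50,60); print(np.array(k), 'before:',np.array(hough(cv2.imread('pics/g1a.png'),(251,267),38,50,60)))
set_gripper(88); env.move_l(p-40*Z,None,60); env.move_l(tcp(P,r,130),None,150); env.hold(.2); b=snap('n2'); stat()
print(np.array(hough(b,(250,192),20,32,42)))
t=viewer.camera('top'); s=viewer.camera('side')
m=[cv2.resize(x,(400,300),interpolation=cv2.INTER_CUBIC) for x in (cv2.imread('pics/w_nest.png')[120:270,150:350],b[120:270,150:350],t[140:260,90:250],s[180:330,130:330])]
cv2.imwrite('pics/fin.png',np.vstack([np.hstack(m[:2]),np.hstack(m[2:])]))
E
```

```text
t 28.3 [497.73  257.706 133.859] w 45.03308317338868 g 29.999864995479584 f [-0.161 -0.13  -0.424]
True
t 28.7833 [497.897 257.81  130.15 ] w 44.91032457076394 g 30.00038981437683 f [-0.723 -0.253  3.029]
t 30.2 [497.506 257.604 129.785] w 55.8370143917229 g 0.0 f [ 0.587 -0.199 -0.327]
[[248.375 266.625  45.344]] before: [[248.75  268.5    45.534]]
t 32.6917 [428.774 185.004 211.775] w 87.82504792828497 g 0.0 f [-0.021 -0.014 -0.54 ]
[[250.75  192.75   25.641]]
```

View pics/fin.png

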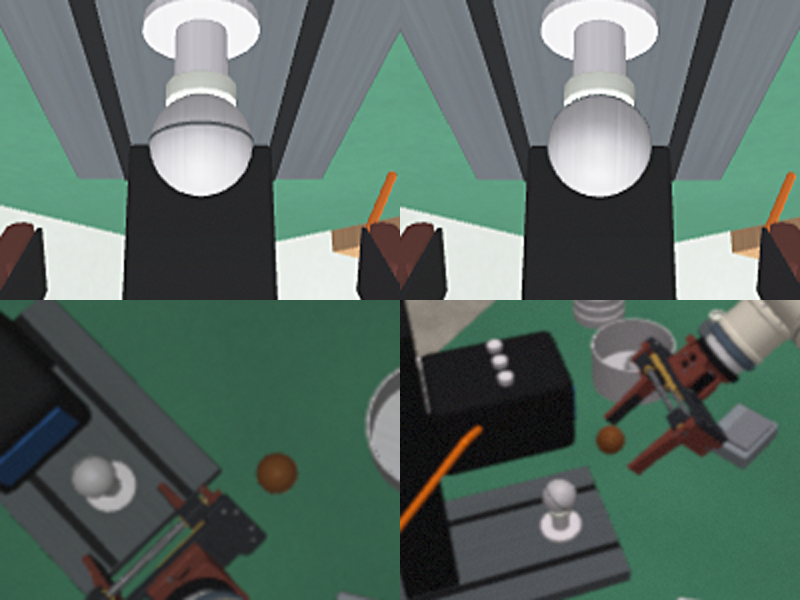

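The blank sits in the nest exactly as the marked ball did: (200,145) against (600,146) from the same pose. The marked ball was last seen at rest in the pot, and the arm is clear of everything.

```bash
python3 -c "
from station import workorder; print(workorder.sign_off())"
```

```text
the job is handed in; nothing more can be done
None
```

I placed the marked ball on the pot floor and seated the blank ball in the machine's nest, both let go with the arm clear, and handed the job in at about 33 s of robot time; sign-off returned no verdict.

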